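# Put the microscope optics away

### The job

Tidy the microscope bench. First of all, before you move anything else, set the lidded culture dish on the middle of the square warming plate, keeping it level all the way. Then put the optics away, all standing upright: the slim objective in the narrow round holder, the stout objective in the wide round holder, and the two black filter cubes in the two-bay tray, one in each bay.

Things in the scene. Friction and masses are not known exactly. Their poses are not given: they have to be found in the camera images.
- dish: Closed round culture dish with a frosted white lid: 50 mm diameter, 16 mm high (the lid's vertical side is the top 9 mm, 50 mm across; the glass below it is 47 mm across). 30 to 60 g. Origin: centre of its underside; z up. Starts standing upright on the bench.
- slim_objective: Slim steel microscope objective, standing nose up: 62 mm high, straight round barrel 26 mm in diameter from 7 to 46 mm above its underside, then a taper to a 10 mm nose; foot 24 mm in diameter. 0.09 to 0.18 kg. Origin: centre of its underside; z up. Starts standing upright on the bench.
- stout_objective: Stout, short steel microscope objective, standing nose up: 44 mm high, straight round barrel 38 mm in diameter from 6 to 37 mm above its underside, then a short taper to a 26 mm top with a dark lens; foot 34 mm in diameter. 0.13 to 0.25 kg. Origin: centre of its underside; z up. Starts standing upright on the bench.
- low_cube: The lower black filter cube: 36 x 36 mm in plan, 40 mm high, with a round glass window in its top and an amber one in its -x side. Flat upright sides along its own x and y axes. 0.06 to 0.13 kg. Origin: centre of its underside; z up. Starts standing upright on the bench.
- tall_cube: The taller black filter cube: 36 x 36 mm in plan, 54 mm high, with a bright aluminium bar on its top and an amber window in its -x side. Flat upright sides along its own x and y axes. 0.06 to 0.13 kg. Origin: centre of its underside; z up. Starts standing upright on the bench.
- warm_plate: Warming plate, the place of the dish: fixed square aluminium slab 100 x 100 mm, 14 mm high, flat on top, with a round glass window 59 mm in diameter (dark rim) flush in its middle. Origin: centre of its underside; z up.
- narrow_holder: The narrow round holder, place of the slim objective: fixed grey plastic cup 60 mm in outer diameter and 14 mm high, with a round well 42 mm across whose floor is 6 mm above the bench (wall 9 mm thick, well 8 mm deep). Origin: centre of its underside; z up.
- wide_holder: The wide round holder, place of the stout objective: fixed grey plastic cup 72 mm in outer diameter and 14 mm high, with a round well 54 mm across whose floor is 6 mm above the bench (wall 9 mm thick, well 8 mm deep). Origin: centre of its underside; z up.
- cube_tray: The two-bay tray, place of the filter cubes: fixed white open tray, outside 64 mm along its x and 124 mm along its y, 14 mm high, walls 4 mm, floor 4 mm above the bench, one divider 4 mm thick across the middle. The bays, each 56 x 56 mm inside, are centred 30 mm from the tray's centre along its +y and -y. Origin: centre of its underside; z up.
Not all that is in view belongs to the job. Leave any purple look-alike of the stout_objective alone. What is shaped like the tall_cube but red is not meant.

How it is judged (in metres and radians):
On the way:
1. the dish stands released on the middle of the warming plate, and none of the four optics has been moved yet (horizontal distance between dish and warm_plate below 0.012 m and z of dish in the frame of warm_plate between 0.011 and 0.018 m and angle between dish's own z axis and vertical below 0.1 rad and contact force between dish and the fingers below 0.05 N and linear speed of dish below 0.02 m/s and angular speed of dish below 0.2 rad/s and distance of each of slim_objective, stout_objective, low_cube, tall_cube from where it was at the start of the episode below 0.02 m), for 0.2 s.
At the end, for the whole second after the job is handed in: Dish level on the warming plate, within 12 mm of its middle; slim objective upright on the floor of the narrow holder's well, stout one in the wide holder's (within 12 mm); the two cubes upright on the tray floor, one in each bay, within 13 mm of its middle along each side; all at rest (horizontal distance between dish and warm_plate below 0.012 m and z of dish in the frame of warm_plate between 0.011 and 0.018 m and angle between each of dish, slim_objective, stout_objective, low_cube, tall_cube's own z axis and vertical below 0.1 rad and horizontal distance between slim_objective and narrow_holder below 0.012 m and z of slim_objective in the frame of narrow_holder between 0.002 and 0.0095 m and horizontal distance between stout_objective and wide_holder below 0.012 m and z of stout_objective in the frame of wide_holder between 0.002 and 0.0095 m and x of low_cube in the frame of cube_tray between -0.013 and 0.013 m and z of low_cube in the frame of cube_tray between 0 and 0.0075 m and x of tall_cube in the frame of cube_tray between -0.013 and 0.013 m and z of tall_cube in the frame of cube_tray between 0 and 0.0075 m and ((y of low_cube in the frame of cube_tray between 0.017 and 0.043 m and y of tall_cube in the frame of cube_tray between -0.043 and -0.017 m) or (y of low_cube in the frame of cube_tray between -0.043 and -0.017 m and y of tall_cube in the frame of cube_tray between 0.017 and 0.043 m)) and linear speed of each of dish, slim_objective, stout_objective, low_cube, tall_cube below 0.02 m/s and angular speed of each of dish, slim_objective, stout_objective, low_cube, tall_cube below 0.2 rad/s); the robot touches nothing.
It fails at once if the dish is tilted more than about 25 degrees (angle between dish's own z axis and vertical above 0.45 rad).
It also fails if it takes over 118 s, if anything falls off the work surface, if the arm or the gripper's body presses on something with over 40 N, if the wrist force passes 120 N, or if a joint passes its speed limit or range.

### The arm

A 6-joint arm with a two-finger parallel gripper is mounted at the origin on the work surface. World frame = base frame: x ahead of the robot, y to its left, z up, the work surface at z = 0. Lengths are in m, angles in degrees, forces in N, time in s.
With the tool pointing down it reaches from about 0.4 to 0.825 m from the base axis. Payload 7 kg.
Tool frame: the origin (TCP) lies at the very end of the fingers, on their centre line; the grasp point (between the pads) lies 19 mm behind it (ctrl.hold_point_z is the distance from the TCP to the grasp point, in m); z points along the fingers, y is the line along which they close (so a half turn about z gives the same grasp; the last joint's range is limited). The gripper opens to 88 mm and grips with 3 to 60 N. Pads are 19 mm wide; open, the fingers measure 130 mm over their backs; the gripper's body (78 mm by 193 mm) begins 47 mm behind the grasp point.
Start: joints at [-59.066, 20.546, 0.682, 0, -70.136, -16.507], TCP at [0.168, -0.654, 0.188] pointing down, gripper open.
Joint ranges: [-176.03, 176.03], [-82.01, 121.73], [-58.28, 71.71], [-173.87, 95.51], [-174.79, -0.11], [-173.66, 173.66]. Speed limits (degrees/s): [136.94, 136.94, 172.46, 180, 180, 180].

### API

Orientations are given as [roll, pitch, yaw] about the fixed x, y, z axes, in that order (R = Rz(yaw) Ry(pitch) Rx(roll)).
In Python, from plant import sensors, viewer, workorder, ctrl gives the robot as it stands.
- The arm moves only by the shell command python3 -m pendant 'ROWS'. ROWS is JSON, a list of rows, each a list of 3 entries, a list of its own where there are three numbers: the opening, from -1 (shut) to 1 (fully open), so that 0 is half open, then the shift along the tool's x, y, z in m, then the turn, a rotation vector about the tool's x, y, z in degrees. A call has 1 to 10 rows; each row is the pose to reach, as a shift and turn from the pose commanded when the call began, along the tool's axes at that moment; what a row does not reach only later rows make up. A row lasts 1/12 s, in which the tool goes at most 41.7 mm and 7.16 degrees, less where a joint would pass 70% of its speed; a pose out of reach is approached as far as the arm can. A call with a gripper value outside its range is refused whole. The fingers move at their own pace and stop on an object; the grip force is fixed at half the most. Time passes only in rows, so rows that repeat a pose let the fingers close. It gives the time, the measured TCP pose, the force, the opening and the grip force at its end, in the units of the state.
- sensors.get_obs(): the state, without advancing time (a new reading comes with each control period).
- viewer.snapshot(name): name is "side" or "top" or "wrist"; returns the picture (420x560x3 uint8, red, green, blue); there is no depth.
- viewer.camera_params(name): a dict with "fx", "fy", "cx", "cy" (pixels), "extrinsics" (4x4, takes a point from world to camera coordinates). Camera axes: x right, y up, looking along -z (the intrinsics and any distortion apply to the point x, -y, -z); pixel columns grow to the right and rows downward; lengths in m; the calibration is good to about 2 mm. A picture is of the moment at which its call begins: read the wrist's pose just before it. camera_params takes no time and is no camera call; for the wrist camera it gives the pose at the moment of the call.
- workorder.close_job(): hands the job in; it is judged then, once.
The state is a dict: "clock": time; "joint_pos": joint angles; "qvel": joint speeds; "tau": joint torques, N m; "tool_pos": TCP position; "orientation": TCP orientation; "force": force on the tool from outside, world axes, zero at the start; "moment": the same for the moment, N m; "opening": finger opening in m; "gripper_force": force on a finger pad.
Only numpy, scipy, OpenCV 4.12 (cv2) and the standard library are available. Lean on these libraries where they do the work, as an engineer would, in place of code of your own. Each camera call takes 0.05 s, during which the arm holds its last target. There are 200 camera calls.

## Working session

There is one attempt and no reset: what is moved stays moved. The work goes in short steps, Python scripts to look and compute and a shell command to move; the robot and the scene stay as the last step left them, time stands still between calls to the robot, and variables do not carry over. Pictures are saved under pics/ and viewed, at most 14 in all, crops included, and the job is handed in when it is done.

```bash
ls; mkdir -p pics; python3 - <<'E'
from plant import sensors, viewer, ctrl
import cv2, numpy as np
print(sensors.get_obs(), ctrl.hold_point_z)
for n in ["side","top","wrist"]:
    p=viewer.camera_params(n); print(n,p)
    im=viewer.snapshot(n); cv2.imwrite(f"pics/{n}0.png",im[...,::-1])
E
```

```text
pics
{'clock': 0.0, 'joint_pos': array([-5.90675516e+01,  2.05910390e+01,  6.33022678e-01, -2.06126626e-02,
       -7.01351823e+01, -1.65062368e+01]), 'qvel': array([ 0.04632152, -0.0445655 , -0.10439823, -0.04605915, -0.04003655,
        0.0216204 ]), 'tau': array([ 5.15685842e-04, -5.82707334e+01,  2.93053633e+01,  6.99657887e+00,
        6.85199499e-03, -1.77102997e-04]), 'tool_pos': array([ 0.16798825, -0.65318511,  0.18671995]), 'orientation': array([ 1.79905136e+02, -7.90363090e-03, -1.65580802e+02]), 'force': array([-1.1789823 ,  0.98761244,  0.692403  ]), 'moment': array([0.03300133, 0.03925164, 0.04105349]), 'gripper_force': 0.0, 'opening': 0.08764404389738238} 0.0188
side {'fx': 413.1208838770826, 'fy': 413.1208838770826, 'cx': 290.44400245623956, 'cy': 208.50961638076956, 'extrinsics': array([[ 0.99748252, -0.07026505,  0.00956323, -0.50592502],
       [ 0.04538099,  0.73613926,  0.67530701, -0.0530373 ],
       [-0.05449034, -0.67317294,  0.73747474, -0.7676255 ],
       [ 0.        ,  0.        ,  0.        ,  1.        ]])}
top {'fx': 419.58716672309566, 'fy': 419.58716672309566, 'cx': 288.5308603113545, 'cy': 207.1956435366728, 'extrinsics': array([[-0.01218095, -0.99985911, -0.01154887,  0.02305678],
       [ 0.99784692, -0.01289919,  0.06430499, -0.49322781],
       [-0.0644449 , -0.01074071,  0.99786346, -0.74230087],
       [ 0.        ,  0.        ,  0.        ,  1.        ]])}
wrist {'fx': 366.1359546727527, 'fy': 366.1359546727527, 'cx': 280.3337400887107, 'cy': 213.2631597477995, 'extrinsics': array([[-0.24971978,  0.96831292,  0.00318138,  0.67445468],
       [-0.92954093, -0.23879777, -0.28094356,  0.03451723],
       [-0.27128157, -0.07311439,  0.95971902, -0.39274153],
       [ 0.        ,  0.        ,  0.        ,  1.        ]])}
```

View pics/top0.png

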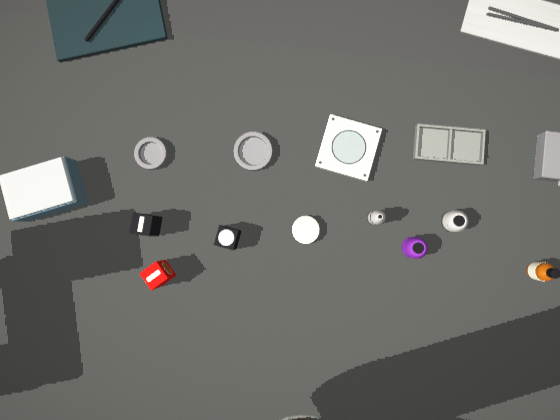

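View pics/side0.png

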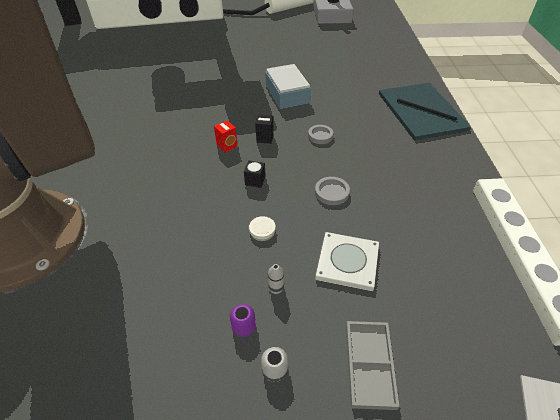

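The top view shows, by pixel (column, row):
- **Places:** narrow holder (150,153), wide holder (253,151), warm plate (349,147), tray (450,144).
- **Objects:** tall cube (146,225), low cube (228,238), dish (306,230), slim objective (377,217), stout objective (456,221).
- **Decoys:** purple look-alike (414,248), red cube (157,274).

The side view agrees with this layout.

```bash
cat > h.py <<'E'
import numpy as np, cv2
from plant import sensors, viewer
def ray(p,u,v,z):
    E=np.array(p["extrinsics"]);R,t=E[:3,:3],E[:3,3]
    d=R.T@np.array([(u-p["cx"])/p["fx"],-(v-p["cy"])/p["fy"],-1.0]);c=-R.T@t
    return c+d*(z-c[2])/d[2]
def blobs(im,box,lo,hi=255,amin=15):
    "contours with grey between lo,hi inside box x0,y0,x1,y1: centre, size, area"
    x0,y0,x1,y1=box;g=cv2.cvtColor(im,cv2.COLOR_RGB2GRAY)[y0:y1,x0:x1]
    m=cv2.inRange(g,lo,hi);out=[]
    for c in cv2.findContours(m,cv2.RETR_CCOMP,cv2.CHAIN_APPROX_NONE)[0]:
        c=c+np.array([x0,y0]);r=cv2.minAreaRect(c);a=cv2.contourArea(c)
        if a>=amin: out.append((r,a,c))
    return sorted(out,key=lambda o:-o[1])
E
python3 - <<'E'
from h import *
p=viewer.camera_params("top");im=cv2.imread("pics/top0.png")[...,::-1].copy()
for n,box,lo,hi,z in [("dish",(280,205,332,255),150,255,.016),("plate",(305,105,395,190),130,255,.014),("tray",(405,115,495,175),105,255,.014),
 ("narrow",(125,130,175,175),85,255,.014),("wide",(225,125,280,178),85,255,.014),("low disc",(210,222,245,255),110,255,.040),
 ("tallbar",(128,210,165,240),110,255,.054),("lowblk",(205,215,250,260),0,22,.04),("tallblk",(125,205,170,245),0,22,.054),
 ("slim",(362,205,390,230),90,255,.03),("stout",(440,205,472,236),85,255,.03),("stoutlens",(446,212,470,232),0,50,.044),("slimlens",(374,210,386,224),0,70,.062)]:
    for r,a,c in blobs(im,box,lo,hi)[:2]:
        x=ray(p,*r[0],z); b=[ray(p,*q,z)[:2] for q in cv2.boxPoints(r)]
        e=[b[1]-b[0],b[2]-b[1]]
        print(n,np.round(r[0],1),a,"xy",np.round(x[:2],4),"sides mm",[round(1e3*np.linalg.norm(q)) for q in e],"dir",[round(float(np.degrees(np.arctan2(q[1],q[0]))),1) for q in e])
c=[cv2.resize(im[y:y+50,x:x+50],(300,300),interpolation=cv2.INTER_NEAREST) for x,y in [(125,200),(205,212),(355,192),(430,196)]]
cv2.imwrite("pics/c1.png",np.vstack([np.hstack(c[:2]),np.hstack(c[2:])])[...,::-1])
E
```

```text
dish [305.5 229. ] 585.0 xy [ 0.4537 -0.0132] sides mm [49, 50] dir [-90.7, 179.0]
plate [348.1 147.2] 2967.5 xy [ 0.602  -0.0932] sides mm [103, 101] dir [-16.9, -107.3]
plate [365.  146.5] 16.0 xy [ 0.6028 -0.124 ] sides mm [4, 17] dir [-90.8, 178.6]
tray [449.5 144.5] 5251.0 xy [ 0.6042 -0.2777] sides mm [162, 109] dir [-90.9, 177.5]
tray [486.  146.5] 156.0 xy [ 0.5996 -0.3437] sides mm [68, 11] dir [-2.4, -90.9]
narrow [149.5 152. ] 1871.0 xy [0.5984 0.2707] sides mm [91, 82] dir [-90.9, -179.7]
wide [252. 151.] 2534.0 xy [0.5975 0.0825] sides mm [99, 96] dir [-90.9, 179.4]
low disc [227. 238.] 328.0 xy [0.4395 0.1246] sides mm [60, 56] dir [-90.7, 179.7]
low disc [226. 237.] 201.0 xy [0.4412 0.1264] sides mm [28, 28] dir [-90.7, 179.8]
tallbar [140.4 223.8] 69.0 xy [0.4657 0.2715] sides mm [28, 9] dir [-8.9, -100.1]
tallbar [151.5 237. ] 63.0 xy [0.4428 0.2521] sides mm [43, 7] dir [-90.7, -179.6]
tallblk [155.9 225.7] 29.0 xy [0.4621 0.2448] sides mm [32, 14] dir [-11.7, -102.7]
slim [375.5 217. ] 561.0 xy [ 0.4732 -0.1367] sides mm [48, 42] dir [-90.7, 178.4]
stout [455.5 220. ] 800.0 xy [ 0.4662 -0.2773] sides mm [55, 53] dir [-90.7, 177.7]
stout [458.8 220.2] 100.5 xy [ 0.4656 -0.2829] sides mm [19, 20] dir [-46.3, -136.6]
```

View pics/c1.png

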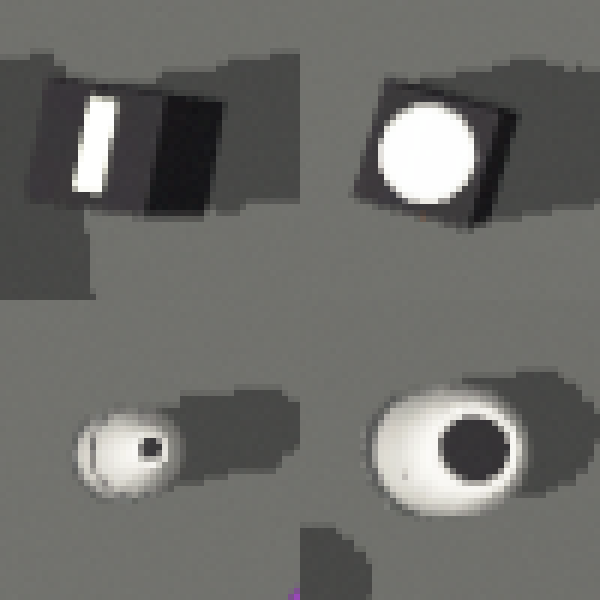

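Zoomed crop: the bar on the tall cube is at full-image pixel (140.4,223.8), the disc on the low cube at (226,237), the slim nose at (380,216.5) and the stout lens at (458.8,220.2). The cubes are turned by about -10 and -15 degrees. I'll set out toward the dish and re-measure the places with a brighter threshold.

```bash
python3 -m pendant '[[1,[-0.24,0.302,0.03],[0,0,14.4]],[1,[-0.24,0.302,0.03],[0,0,14.4]],[1,[-0.24,0.302,0.03],[0,0,14.4]],[1,[-0.24,0.302,0.03],[0,0,14.4]],[1,[-0.24,0.302,0.03],[0,0,14.4]],[1,[-0.24,0.302,0.03],[0,0,14.4]],[1,[-0.24,0.302,0.03],[0,0,14.4]],[1,[-0.24,0.302,0.03],[0,0,14.4]],[1,[-0.24,0.302,0.03],[0,0,14.4]],[1,[-0.24,0.302,0.03],[0,0,14.4]]]'
python3 - <<'E'
from h import *
p=viewer.camera_params("top");im=cv2.imread("pics/top0.png")[...,::-1].copy()
for n,box,lo,hi,z in [("plate",(305,105,395,190),170,255,.014),("tray",(405,115,495,175),125,255,.014),
 ("narrow",(125,130,175,175),130,255,.014),("wide",(225,125,280,178),130,255,.014),("low disc",(210,222,245,255),150,255,.040),
 ("tallbar",(128,210,165,240),150,255,.054),("red",(135,255,180,295),0,0,.054),("slimlens",(374,210,386,224),0,85,.062),("bluebox",(0,150,90,225),150,255,.06)]:
    if n=="red":
        im2=np.repeat(cv2.inRange(im,(150,0,0),(255,70,70))[...,None],3,2); bl=blobs(im2,box,200)
    else: bl=blobs(im,box,lo,hi,5)
    for r,a,c in bl[:2]:
        x=ray(p,*r[0],z); b=[ray(p,*q,z)[:2] for q in cv2.boxPoints(r)]
        e=[b[1]-b[0],b[2]-b[1]]
        print(n,np.round(r[0],1),a,"xy",np.round(x[:2],4),"sides mm",[round(1e3*np.linalg.norm(q)) for q in e],"dir",[round(float(np.degrees(np.arctan2(q[1],q[0]))),1) for q in e])
print(ray(p,380,216.5,.062)[:2],[ray(p,78,205,z)[:2] for z in(.04,.08)])
E
```

```text
clock: 0.98
tool_pos: [0.3262, -0.2977, 0.1575]
orientation: [180.0, 0.0, -179.8]
force: [-0.5, 0.2, -1.1]
opening: 0.0878
gripper_force: 0.0
plate [348.  147.1] 2895.0 xy [ 0.6021 -0.093 ] sides mm [102, 100] dir [-16.7, -107.1]
plate [332.5 146. ] 32.0 xy [ 0.6046 -0.0648] sides mm [30, 5] dir [-1.1, -90.9]
tray [449.1 143.3] 2432.5 xy [ 0.6064 -0.277 ] sides mm [66, 129] dir [-6.7, -95.9]
tray [452.5 145. ] 29.5 xy [ 0.6032 -0.2831] sides mm [22, 5] dir [-2.1, -90.8]
narrow [149.5 152.5] 771.5 xy [0.5974 0.2707] sides mm [57, 57] dir [-90.9, -179.6]
narrow [143.5 152.5] 140.0 xy [0.5976 0.2818] sides mm [43, 24] dir [0.6, -90.8]
wide [252.2 150.2] 1135.5 xy [0.5989 0.082 ] sides mm [70, 69] dir [-45.2, -136.0]
wide [243.2 149.8] 143.0 xy [0.5999 0.0986] sides mm [52, 23] dir [-2.4, -93.1]
low disc [225.5 237. ] 191.5 xy [0.4412 0.1272] sides mm [26, 28] dir [-90.7, 179.8]
tallbar [140.4 223.6] 60.5 xy [0.4661 0.2715] sides mm [27, 9] dir [-8.9, -100.1]
red [153.4 275.4] 405.5 xy [0.3774 0.2483] sides mm [36, 36] dir [-55.0, -144.1]
red [152.9 275.3] 118.5 xy [0.3776 0.2492] sides mm [31, 13] dir [-53.7, -142.8]
bluebox [ 35.  188.4] 2943.5 xy [0.5287 0.4519] sides mm [116, 82] dir [-73.9, -162.2]
[ 0.4727462  -0.13808849] [array([0.50059475, 0.3872531 ]), array([0.49753835, 0.36658786])]
```

```bash
python3 -m pendant '[[1,[-0.128,0.2845,0.058],[0,0,0]],[1,[-0.128,0.2845,0.058],[0,0,0]],[1,[-0.128,0.2845,0.058],[0,0,0]],[1,[-0.128,0.2845,0.058],[0,0,0]],[1,[-0.128,0.2845,0.058],[0,0,0]],[1,[-0.128,0.2845,0.058],[0,0,0]],[1,[-0.128,0.2845,0.058],[0,0,0]],[1,[-0.128,0.2845,0.058],[0,0,0]],[1,[-0.128,0.2845,0.058],[0,0,0]],[1,[-0.128,0.2845,0.058],[0,0,0]]]'
python3 - <<'E'
from h import *
p=viewer.camera_params("wrist");im=viewer.snapshot("wrist");cv2.imwrite("pics/w1.png",im[...,::-1])
print(sensors.get_obs()["tool_pos"])
for r,a,c in blobs(im,(0,0,560,420),200,255,300)[:6]:
    print(np.round(r[0],1),np.round(r[1],1),a,np.round(ray(p,*r[0],.016),4))
E
```

```text
clock: 1.82
tool_pos: [0.4532, -0.0157, 0.0991]
orientation: [-180.0, -0.1, -179.8]
force: [-0.3, 0.2, 0.5]
opening: 0.0873
gripper_force: 0.0
[ 0.45281053 -0.01653903  0.09928184]
[284.4 204.9] [59.4 61.5] 2852.0 [ 0.4517 -0.0131  0.016 ]
[200.5 352.5] [ 45. 121.] 1861.5 [ 0.5891 -0.0875  0.016 ]
[478.5 199. ] [36. 37.] 1073.0 [0.4463 0.1403 0.016 ]
```

View pics/w1.png

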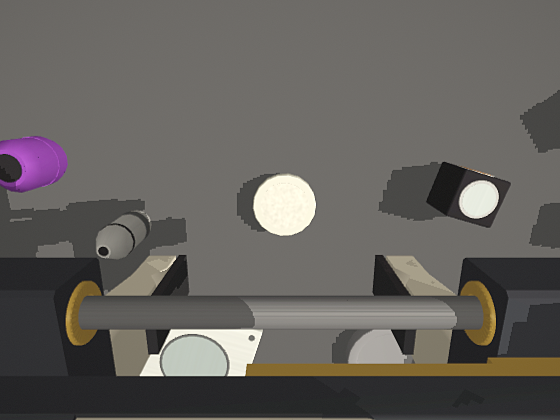

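The wrist view shows the dish lid at (284,205), which gives (0.452,-0.013) and agrees with the top view to 2 mm. Now I'll descend and close.

```bash
python3 -m pendant '[[1,[0,0.003,0.02],[0,0,0]],[1,[0,0.003,0.04],[0,0,0]],[1,[0,0.003,0.06],[0,0,0]],[1,[0,0.003,0.075],[0,0,0]],[1,[0,0.003,0.085],[0,0,0]],[1,[0,0.003,0.09],[0,0,0]],[1,[0,0.003,0.094],[0,0,0]],[1,[0,0.003,0.094],[0,0,0]],[-0.1,[0,0.003,0.094],[0,0,0]],[-0.1,[0,0.003,0.094],[0,0,0]]]'
python3 -m pendant '[[-0.4,[0,0,0],[0,0,0]],[-1,[0,0,0],[0,0,0]],[-1,[0,0,0],[0,0,0]],[-1,[0,0,0],[0,0,0]],[-1,[0,0,0],[0,0,0]],[-1,[0,0,0],[0,0,0]],[-1,[0,0,0],[0,0,0]]]'
```

```text
clock: 2.7
tool_pos: [0.4537, -0.0139, 0.0063]
orientation: [180.0, 0.1, -180.0]
force: [0.3, -0.4, -0.2]
opening: 0.0796
gripper_force: 0.0
clock: 3.28
tool_pos: [0.4532, -0.0138, 0.0057]
orientation: [180.0, -0.0, -180.0]
force: [-0.9, -1.0, -0.9]
opening: 0.0332
gripper_force: 0.0
```

```bash
python3 - <<'E'
from h import *
print({k:sensors.get_obs()[k] for k in("opening","gripper_force")})
a=viewer.snapshot("wrist");b=viewer.snapshot("side");cv2.imwrite("pics/m2.png",np.hstack([a[150:420],cv2.resize(b[180:280,200:340],(378,270))])[...,::-1][:, :][:,:938])
cv2.imwrite("pics/m2.png",cv2.resize(cv2.imread("pics/m2.png"),(790,228)))
E
```

```text
{'opening': 0.03319199227587346, 'gripper_force': 0.0}
```

View pics/m2.png

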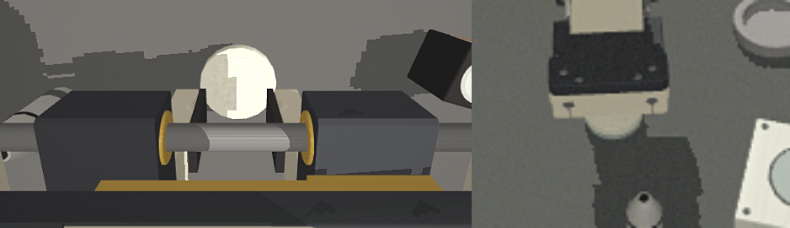

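The wrist view shows the dish lid at about (238,82) in the picture, lying to the camera side of the pads, so it isn't held. I'll open and measure again.

```bash
python3 -m pendant '[[0.2,[0,0,0],[0,0,0]],[1,[0,0,0],[0,0,0]],[1,[0,0,0],[0,0,0]],[1,[0,0,0],[0,0,0]],[1,[0,0,0],[0,0,0]],[1,[0,0,0],[0,0,0]],[1,[0,0,0],[0,0,0]],[1,[0,0,0],[0,0,0]],[1,[0,0,0],[0,0,0]]]'
python3 -m pendant '[[1,[0,0,-0.02],[0,0,0]],[1,[0,0,-0.04],[0,0,0]],[1,[0,0,-0.07],[0,0,0]],[1,[0,0,-0.1],[0,0,0]],[1,[0,0,-0.1],[0,0,0]],[1,[0,0,-0.1],[0,0,0]]]'
python3 - <<'E'
from h import *
p=viewer.camera_params("wrist");im=viewer.snapshot("wrist");cv2.imwrite("pics/w3.png",im[...,::-1])
print(sensors.get_obs()["tool_pos"],sensors.get_obs()["opening"])
for r,a,c in blobs(im,(0,0,560,420),200,255,300)[:6]:
    print(np.round(r[0],1),np.round(r[1],1),a,np.round(ray(p,*r[0],.016),4))
E
```

```text
clock: 4.13
tool_pos: [0.4532, -0.0139, 0.0057]
orientation: [180.0, -0.0, -180.0]
force: [0.4, 0.4, 0.4]
opening: 0.0799
gripper_force: 0.0
clock: 4.63
tool_pos: [0.4545, -0.0134, 0.1075]
orientation: [179.9, 0.2, -180.0]
force: [0.5, -0.7, -0.6]
opening: 0.0877
gripper_force: 0.0
[ 0.45338486 -0.01368879  0.10615754] 0.08767896645862543
[281. 200.] [58. 60.] 2719.0 [ 0.4516 -0.0133  0.016 ]
[234.  352.3] [45.7 49. ] 1133.0 [ 0.5973 -0.0566  0.016 ]
[469.5 193.5] [35. 37.] 1011.5 [0.4461 0.1396 0.016 ]
[154.5 364.5] [29. 21.] 350.5 [ 0.6106 -0.1314  0.016 ]
```

View pics/w3.png

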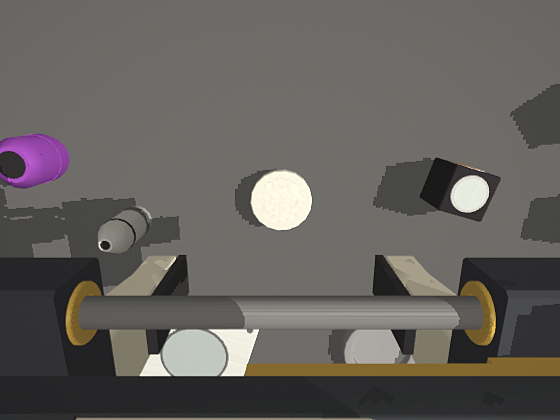

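The dish is still at (281,200), giving (0.4516,-0.0133), so the fingers closed without touching it. I'll check the reported TCP against where the fingertips actually appear in the side and wrist views.

```bash
cat >> h.py <<'E'
def proj(p,X):
    E=np.array(p["extrinsics"]);q=E[:3,:3]@np.array(X)+E[:3,3]
    return p["cx"]+p["fx"]*q[0]/-q[2], p["cy"]-p["fy"]*q[1]/-q[2], -q[2]
E
python3 - <<'E'
from h import *
T=sensors.get_obs()["tool_pos"]
out=[]
for n in("wrist","side"):
    p=viewer.camera_params(n);im=viewer.snapshot(n)[...,::-1].copy()
    for d,c in [(0,(0,0,255)),(.044,(0,255,0)),(-.044,(0,255,0))]:
        u,v,w=proj(p,T+np.array([0,d,0]));cv2.circle(im,(int(u),int(v)),2,c,-1);print(n,d,u,v,w)
    out.append(im if n=="wrist" else cv2.resize(im[120:300,200:340],(420,540)))
cv2.imwrite("pics/m4.png",cv2.resize(np.hstack([out[0],cv2.resize(out[1],(327,420))]),(790,374)))
E
```

```text
wrist 0 281.60197200084525 244.4830223199947 0.21117254018452833
wrist 0.044 357.84500806044264 244.47986522738546 0.21129489418961384
wrist -0.044 205.27053383186677 244.48618307318293 0.21105018617944282
side 0 260.1384035037161 191.4240066204161 0.7048271758463345
side 0.044 259.62156530732653 173.89384753572864 0.7344467853996993
side -0.044 260.7005864099209 210.4921711819898 0.6752075662929697
```

View pics/m4.png

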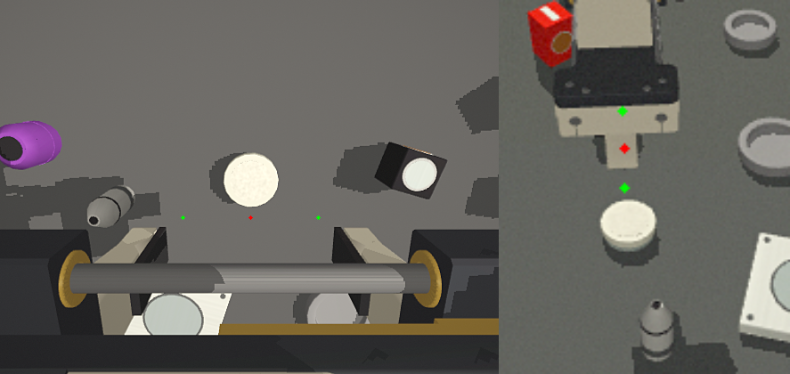

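The wrist picture shows the pads ending at row ~258 with 188 px between them, a depth of 0.171 m. The reported TCP projects to (281.6,244.5) at 0.211 m. The side view also shows the tips above the marked TCP. So the fingers really end about 35–39 mm above the reported TCP. I'll descend further, slowly at the end, and watch the force.

```bash
python3 -m pendant '[[1,[0,0,0.03],[0,0,0]],[1,[0,0,0.06],[0,0,0]],[1,[0,0,0.09],[0,0,0]],[1,[0,0,0.11],[0,0,0]],[1,[0,0,0.12],[0,0,0]],[1,[0,0,0.125],[0,0,0]],[1,[0,0,0.128],[0,0,0]],[1,[0,0,0.13],[0,0,0]],[1,[0,0,0.13],[0,0,0]]]'
python3 -m pendant '[[1,[0,0,0.001],[0,0,0]],[1,[0,0,0.002],[0,0,0]],[1,[0,0,0.003],[0,0,0]],[1,[0,0,0.003],[0,0,0]]]'
python3 - <<'E'
from h import *
p=viewer.camera_params("side");im=viewer.snapshot("side")[...,::-1].copy();w=viewer.snapshot("wrist")[...,::-1]
cv2.imwrite("pics/m5.png",cv2.resize(np.hstack([w,cv2.resize(im[170:275,210:310],(400,420))]),(790,346)))
E
```

```text
clock: 5.53
tool_pos: [0.4533, -0.0138, -0.0243]
orientation: [-180.0, 0.0, -180.0]
force: [-0.2, 0.7, 0.2]
opening: 0.0876
gripper_force: 0.0
clock: 5.87
tool_pos: [0.4534, -0.0138, -0.0271]
orientation: [180.0, 0.0, -180.0]
force: [-0.1, -0.5, 0.3]
opening: 0.0875
gripper_force: 0.0
```

View pics/m5.png

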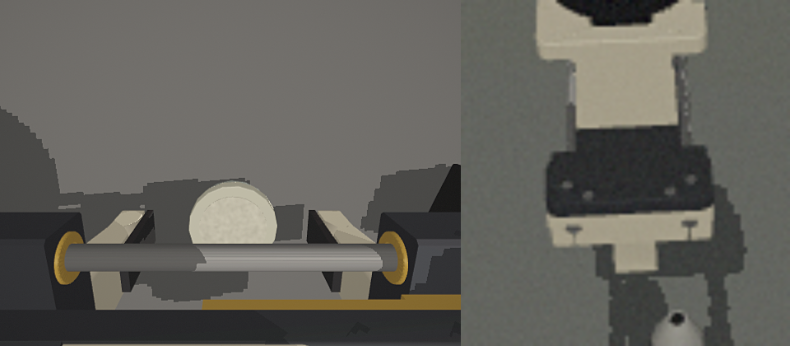

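Wrist view: the dish, at (233,213) in the picture, now lies between the pads. Side view: the finger tip is at about side pixel (263.5,252.7). I'll compute its height and step down while watching the force.

```bash
python3 - <<'E'
from h import *
p=viewer.camera_params("side")
for z in np.arange(0,.03,.004): print(round(z,3),np.round(ray(p,263.5,252.7,z)[:2],4))
E
python3 -m pendant '[[1,[0,0,0.001],[0,0,0]],[1,[0,0,0.002],[0,0,0]],[1,[0,0,0.003],[0,0,0]],[1,[0,0,0.003],[0,0,0]]]'
python3 -m pendant '[[1,[0,0,0.001],[0,0,0]],[1,[0,0,0.002],[0,0,0]],[1,[0,0,0.002],[0,0,0]]]'
```

```text
0.0 [ 0.4537 -0.0647]
0.004 [ 0.4538 -0.0677]
0.008 [ 0.4538 -0.0706]
0.012 [ 0.4539 -0.0736]
0.016 [ 0.454  -0.0766]
0.02 [ 0.4541 -0.0795]
0.024 [ 0.4541 -0.0825]
0.028 [ 0.4542 -0.0854]
clock: 6.3
tool_pos: [0.453, -0.0139, -0.0306]
orientation: [-180.0, -0.0, -180.0]
force: [0.3, 0.4, -0.3]
opening: 0.0875
gripper_force: 0.0
clock: 6.55
tool_pos: [0.4531, -0.0139, -0.0325]
orientation: [-180.0, -0.0, -180.0]
force: [-0.4, -0.3, 1.0]
opening: 0.0877
gripper_force: 0.0
```

```bash
python3 -m pendant '[[0.4,[0,0,0],[0,0,0]],[-0.2,[0,0,0],[0,0,0]],[-0.4,[0,0,0],[0,0,0]],[-0.4,[0,0,0],[0,0,0]],[-1,[0,0,0],[0,0,0]],[-1,[0,0,0],[0,0,0]],[-1,[0,0,0],[0,0,0]],[-1,[0,0,0],[0,0,0]]]'
```

```text
clock: 7.22
tool_pos: [0.4532, -0.0138, -0.0323]
orientation: [180.0, 0.0, -180.0]
force: [0.1, 0.4, 0.4]
opening: 0.0489
gripper_force: 30.0
```

```bash
python3 -m pendant '[[-1,[0,0,-0.004],[0,0,0]],[-1,[0,0,-0.012],[0,0,0]],[-1,[0,0,-0.024],[0,0,0]],[-1,[0,0,-0.036],[0,0,0]],[-1,[0,0,-0.046],[0,0,0]],[-1,[0,0,-0.05],[0,0,0]],[-1,[0,0,-0.05],[0,0,0]]]'
python3 -m pendant '[[-1,[-0.006,-0.003,0],[0,0,0]],[-1,[-0.02,-0.011,0],[0,0,0]],[-1,[-0.04,-0.022,0],[0,0,0]],[-1,[-0.06,-0.032,0],[0,0,0]],[-1,[-0.08,-0.042,0],[0,0,0]],[-1,[-0.1,-0.053,0],[0,0,0]],[-1,[-0.12,-0.064,0],[0,0,0]],[-1,[-0.137,-0.073,0],[0,0,0]],[-1,[-0.146,-0.078,0],[0,0,0]],[-1,[-0.149,-0.079,0],[0,0,0]]]'
python3 -m pendant '[[-1,[0,0,0],[0,0,0]],[-1,[0,0,0],[0,0,0]]]'
python3 - <<'E'
from h import *
p=viewer.camera_params("top");t=viewer.snapshot("top")[...,::-1];w=viewer.snapshot("wrist")[...,::-1]
s=viewer.snapshot("side")[...,::-1]
cv2.imwrite("pics/m6.png",np.vstack([np.hstack([w[150:420,120:520],cv2.resize(t[80:220,270:420],(289,270))]),cv2.resize(s[170:310,230:460],(689,310))])[:590])
E
```

```text
clock: 7.8
tool_pos: [0.4541, -0.0135, 0.019]
orientation: [179.9, 0.1, -180.0]
force: [0.5, 0.2, -1.0]
opening: 0.049
gripper_force: 30.0
clock: 8.63
tool_pos: [0.603, -0.094, 0.0163]
orientation: [-180.0, -0.1, 180.0]
force: [-0.3, -0.2, -0.9]
opening: 0.0488
gripper_force: 30.0
clock: 8.8
tool_pos: [0.6012, -0.0927, 0.017]
orientation: [180.0, -0.1, -180.0]
force: [0.1, 0.4, -0.8]
opening: 0.049
gripper_force: 30.0
```

View pics/m6.png

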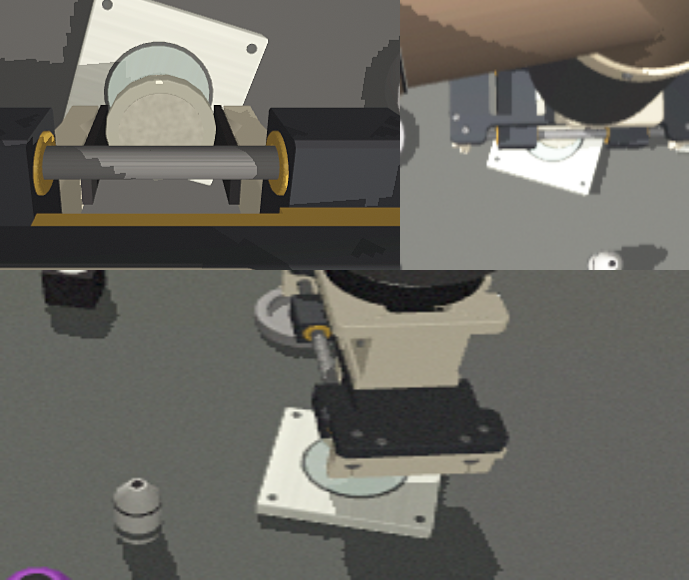

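The wrist view shows the dish held level. The window ring's top edge is at full-image row ~192, and its sides are at columns ~225 and ~333. I'll check the offset with a ray.

```bash
python3 - <<'E'
from h import *
p=viewer.camera_params("wrist")
a=ray(p,279,192,.014);l=ray(p,225,240,.014);r=ray(p,333,240,.014)
print(a,l,r,"centre x from near edge",a[0]+.0295)
b=ray(p,280,225,.066);print("lid near edge",b,"lid centre",b[0]+.025)
E
```

```text
[ 0.57138606 -0.09387166  0.014     ] [ 0.60022241 -0.12547123  0.014     ] [ 0.60015474 -0.06221167  0.014     ] centre x from near edge 0.6008860588545405
lid near edge [ 0.57392646 -0.09335405  0.066     ] lid centre 0.5989264576150058
```

```bash
python3 -m pendant '[[-1,[-0.001,0,0.006],[0,0,0]],[-1,[-0.001,0,0.016],[0,0,0]],[-1,[-0.001,0,0.025],[0,0,0]],[-1,[-0.001,0,0.03],[0,0,0]],[-1,[-0.001,0,0.033],[0,0,0]],[-1,[-0.001,0,0.034],[0,0,0]],[-1,[-0.001,0,0.035],[0,0,0]],[-1,[-0.001,0,0.035],[0,0,0]]]'
python3 -m pendant '[[-0.3,[0,0,0.0005],[0,0,0]],[-0.2,[0,0,0.0005],[0,0,0]],[0,[0,0,0.0005],[0,0,0]],[0.3,[0,0,0.0005],[0,0,0]],[0.6,[0,0,0.0005],[0,0,0]],[1,[0,0,0.0005],[0,0,0]],[1,[0,0,0.0005],[0,0,0]]]'
python3 -m pendant '[[1,[0,0,-0.02],[0,0,0]],[1,[0,0,-0.05],[0,0,0]],[1,[0,0,-0.09],[0,0,0]],[1,[0,0,-0.09],[0,0,0]],[1,[0,0,-0.09],[0,0,0]]]'
python3 - <<'E'
from h import *
p=viewer.camera_params("wrist");im=viewer.snapshot("wrist")
cv2.imwrite("pics/w7.png",im[...,::-1])
E
```

```text
clock: 9.62
tool_pos: [0.6033, -0.0928, -0.0174]
orientation: [-180.0, -0.0, -180.0]
force: [-0.6, 0.1, -0.5]
opening: 0.0491
gripper_force: 30.0
clock: 10.2
tool_pos: [0.6033, -0.0928, -0.0177]
orientation: [180.0, 0.0, -180.0]
force: [-0.9, 0.6, 0.2]
opening: 0.0701
gripper_force: 0.0
clock: 10.62
tool_pos: [0.6054, -0.0926, 0.0752]
orientation: [180.0, 0.3, -180.0]
force: [-0.6, 0.0, 0.0]
opening: 0.0871
gripper_force: 0.0
```

View pics/w7.png

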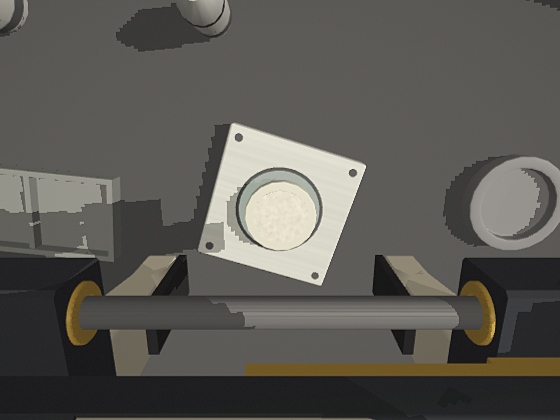

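The dish sits level inside the window ring: lid at (281,215), ring at (280,209). Next is the slim objective. I'll move above it and take a close look.

```bash
python3 -m pendant '[[1,[0.03,-0.01,-0.02],[0,0,0]],[1,[0.06,-0.02,-0.03],[0,0,0]],[1,[0.09,-0.031,-0.03],[0,0,0]],[1,[0.12,-0.041,-0.03],[0,0,0]],[1,[0.131,-0.045,-0.03],[0,0,0]],[1,[0.131,-0.045,-0.03],[0,0,0]],[1,[0.131,-0.045,-0.03],[0,0,0]]]'
python3 - <<'E'
from h import *
p=viewer.camera_params("wrist")
q=[[281,215,.03],[280,209,.014]]
im=viewer.snapshot("wrist");print(sensors.get_obs()["tool_pos"],sensors.get_obs()["orientation"])
cv2.imwrite("pics/w8.png",im[...,::-1])
print(proj(p,[.4727,-.138,.062]),proj(p,[.4727,-.138,0]))
u,v,_=map(int,proj(p,[.4727,-.138,.062]))
for r,a,c in blobs(im,(u-40,v-30,u+40,v+30),0,60,10)[:5]: print(np.round(r[0],1),np.round(r[1],1),a,ray(p,*r[0],.062))
t=viewer.snapshot("top");pt=viewer.camera_params("top")
for r,a,c in blobs(t,(325,125,375,170),200,255,100)[:5]:print(np.round(r[0],1),np.round(r[1],1),a,ray(pt,*r[0],.03))
E
```

```text
clock: 11.25
tool_pos: [0.472, -0.138, 0.1019]
orientation: [-180.0, -0.0, -180.0]
force: [1.3, 0.2, -0.1]
opening: 0.0875
gripper_force: 0.0
[ 0.47281384 -0.13785295  0.10193858] [-1.79991089e+02  4.66864152e-03 -1.79975155e+02]
(np.float64(281.39664043358783), np.float64(224.17939598739167), np.float64(0.24969195696267849)) (np.float64(281.0716776406954), np.float64(201.4830133044876), np.float64(0.30920228157133955))
[281. 224.] [8. 8.] 50.5 [ 0.4725715  -0.13827066  0.062     ]
[349.5 129. ] [ 8. 49.] 229.0 [ 0.63159802 -0.09427572  0.03      ]
```

View pics/w8.png

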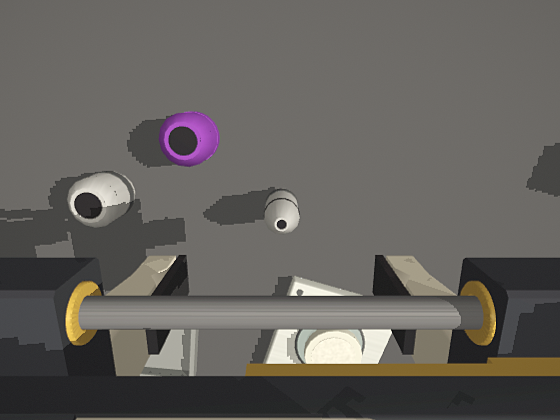

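The slim nose is at (281,224), giving (0.4726,-0.1383), which is right under the tool. Descend so the tips are at about 0.018, then grip.

```bash
python3 -m pendant '[[1,[0,0,0.03],[0,0,0]],[1,[0,0,0.06],[0,0,0]],[1,[0,0,0.09],[0,0,0]],[1,[0,0,0.108],[0,0,0]],[1,[0,0,0.118],[0,0,0]],[1,[0,0,0.123],[0,0,0]],[1,[0,0,0.123],[0,0,0]]]'
python3 -m pendant '[[0.2,[0,0,0],[0,0,0]],[-0.2,[0,0,0],[0,0,0]],[-0.5,[0,0,0],[0,0,0]],[-0.5,[0,0,0],[0,0,0]],[-0.5,[0,0,0],[0,0,0]],[-1,[0,0,0],[0,0,0]],[-1,[0,0,0],[0,0,0]],[-1,[0,0,0],[0,0,0]],[-1,[0,0,0],[0,0,0]],[-1,[0,0,0],[0,0,0]]]'
```

```text
clock: 11.93
tool_pos: [0.4721, -0.1377, -0.0224]
orientation: [-180.0, -0.2, -179.9]
force: [0.4, -0.2, 0.3]
opening: 0.0873
gripper_force: 0.0
clock: 12.77
tool_pos: [0.4722, -0.1379, -0.0208]
orientation: [-180.0, -0.0, -180.0]
force: [-0.7, 0.4, 0.4]
opening: 0.0268
gripper_force: 0.0
```

```bash
python3 -m pendant '[[-1,[0,0,0],[0,0,0]],[-1,[0,0,0],[0,0,0]],[-1,[0,0,-0.006],[0,0,0]],[-1,[0,0,-0.02],[0,0,0]],[-1,[0,0,-0.04],[0,0,0]],[-1,[0,0,-0.06],[0,0,0]],[-1,[0,0,-0.07],[0,0,0]],[-1,[0,0,-0.07],[0,0,0]]]'
python3 -m pendant '[[-1,[-0.002,0.008,0],[0,0,0]],[-1,[-0.007,0.022,0],[0,0,0]],[-1,[-0.013,0.044,0],[0,0,0]],[-1,[-0.021,0.068,0],[0,0,0]],[-1,[-0.028,0.092,0],[0,0,0]],[-1,[-0.036,0.116,0],[0,0,0]],[-1,[-0.043,0.14,0],[0,0,0]],[-1,[-0.05,0.164,0],[0,0,0]],[-1,[-0.058,0.188,0],[0,0,0]],[-1,[-0.065,0.21,0],[0,0,0]]]'
python3 -m pendant '[[-1,[-0.007,0.024,0],[0,0,0]],[-1,[-0.015,0.048,0],[0,0,0]],[-1,[-0.022,0.072,0],[0,0,0]],[-1,[-0.03,0.096,0],[0,0,0]],[-1,[-0.037,0.12,0],[0,0,0]],[-1,[-0.044,0.144,0],[0,0,0]],[-1,[-0.051,0.168,0],[0,0,0]],[-1,[-0.057,0.187,0],[0,0,0]],[-1,[-0.06,0.196,0],[0,0,0]],[-1,[-0.061,0.199,0],[0,0,0]]]'
python3 -m pendant '[[-1,[0,0,0],[0,0,0]],[-1,[0,0,0],[0,0,0]],[-1,[0,0,0],[0,0,0]]]'
python3 - <<'E'
from h import *
p=viewer.camera_params("wrist");im=viewer.snapshot("wrist");print(sensors.get_obs()["tool_pos"])
cv2.imwrite("pics/w9.png",im[...,::-1]); print(proj(p,[.598,.2707,.014]))
for r,a,c in blobs(im,(150,80,420,256),120,255,300)[:5]: print(np.round(r[0],1),np.round(r[1],1),a,ray(p,*r[0],.014))
E
```

```text
clock: 13.43
tool_pos: [0.4739, -0.1378, 0.0517]
orientation: [180.0, 0.2, -180.0]
force: [0.6, -1.0, -1.7]
opening: 0.025
gripper_force: 30.0
clock: 14.27
tool_pos: [0.5365, 0.0738, 0.0478]
orientation: [-180.0, -0.1, -180.0]
force: [0.6, 0.4, -1.9]
opening: 0.0254
gripper_force: 30.0
clock: 15.1
tool_pos: [0.5975, 0.2727, 0.0473]
orientation: [-179.9, -0.1, -179.9]
force: [0.2, -0.4, -1.6]
opening: 0.0257
gripper_force: 30.0
clock: 15.35
tool_pos: [0.5975, 0.2701, 0.0489]
orientation: [-180.0, -0.0, 180.0]
force: [-0.1, 0.4, -1.3]
opening: 0.0255
gripper_force: 30.0
[0.59769702 0.2701574  0.04910827]
(np.float64(282.2759516235503), np.float64(226.28578247718846), np.float64(0.24478986184789622))
[284.5 167.5] [175. 269.] 40194.0 [0.55850011 0.27204641 0.014     ]
```

View pics/w9.png

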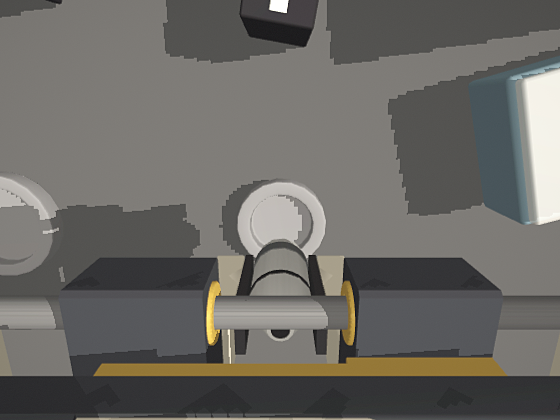

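The holder's outer rim spans columns 237–326 with its top at row 180, so it is centred under the tool. The slim objective is held upright. Lower 64 mm and release.

```bash
python3 -m pendant '[[-1,[0,0,0.01],[0,0,0]],[-1,[0,0,0.025],[0,0,0]],[-1,[0,0,0.04],[0,0,0]],[-1,[0,0,0.05],[0,0,0]],[-1,[0,0,0.057],[0,0,0]],[-1,[0,0,0.061],[0,0,0]],[-1,[0,0,0.063],[0,0,0]],[-1,[0,0,0.063],[0,0,0]]]'
python3 -m pendant '[[-1,[0,0,0.001],[0,0,0]],[-1,[0,0,0.001],[0,0,0]],[-0.6,[0,0,0.001],[0,0,0]],[-0.4,[0,0,0.001],[0,0,0]],[0,[0,0,0.001],[0,0,0]],[0.5,[0,0,0.001],[0,0,0]],[1,[0,0,0.001],[0,0,0]],[1,[0,0,0.001],[0,0,0]]]'
python3 -m pendant '[[1,[0,0,-0.01],[0,0,0]],[1,[0,0,-0.03],[0,0,0]],[1,[0,0,-0.06],[0,0,0]],[1,[0,0,-0.09],[0,0,0]],[1,[0,0,-0.12],[0,0,0]],[1,[0,0,-0.12],[0,0,0]],[1,[0,0,-0.12],[0,0,0]]]'
python3 - <<'E'
from h import *
p=viewer.camera_params("wrist");im=viewer.snapshot("wrist");print(sensors.get_obs()["tool_pos"])
u,v,_=map(int,proj(p,[.598,.2707,.068]));print(u,v)
for r,a,c in blobs(im,(u-30,v-25,u+30,v+25),0,60,10)[:5]: print(np.round(r[0],1),np.round(r[1],1),a,ray(p,*r[0],.068))
E
```

```text
clock: 16.07
tool_pos: [0.5981, 0.2711, -0.014]
orientation: [-180.0, -0.0, -180.0]
force: [-0.2, -0.6, -0.6]
opening: 0.0252
gripper_force: 30.0
clock: 16.73
tool_pos: [0.5982, 0.2713, -0.0146]
orientation: [180.0, 0.0, -180.0]
force: [-0.8, -0.1, 0.2]
opening: 0.0472
gripper_force: 0.0
clock: 17.32
tool_pos: [0.5994, 0.2722, 0.1085]
orientation: [179.8, 0.2, -180.0]
force: [-0.5, 0.5, -1.3]
opening: 0.0864
gripper_force: 0.0
[0.59831387 0.27150288 0.10654469]
278 220
[279.  221.5] [7. 8.] 47.5 [0.59848016 0.27071587 0.068     ]
```

The slim nose is at (0.5985,0.2707), centred in the holder. Next is the tall cube, gripped along x (yaw -99) to keep clear of the blue box and the tray's neighbouring bay.

```bash
python3 -m pendant '[[1,[0.02,0,0],[0,0,-7]],[1,[0.04,0,0.005],[0,0,-14]],[1,[0.06,0,0.005],[0,0,-21]],[1,[0.08,0,0.005],[0,0,-28]],[1,[0.1,0,0.005],[0,0,-35]],[1,[0.12,0,0.005],[0,0,-42]],[1,[0.132,0,0.005],[0,0,-49]],[1,[0.132,0,0.005],[0,0,-56]],[1,[0.132,0,0.005],[0,0,-63]],[1,[0.132,0,0.005],[0,0,-70]]]'
python3 -m pendant '[[0.5,[0,0,0],[0,0,-7]],[0.5,[0,0,0],[0,0,-11]],[0.5,[0,0,0],[0,0,-11]],[0.5,[0,0,0],[0,0,-11]]]'
python3 - <<'E'
from h import *
p=viewer.camera_params("wrist");o=sensors.get_obs();im=viewer.snapshot("wrist");print(o["tool_pos"],o["orientation"],o["opening"])
cv2.imwrite("pics/w10.png",im[...,::-1]); u,v,_=map(int,proj(p,[.4661,.2715,.054]));print(u,v)
for r,a,c in blobs(im,(u-50,v-40,u+50,v+40),150,255,100)[:5]:
    b=[ray(p,*q,.054)[:2] for q in cv2.boxPoints(r)];e=[b[1]-b[0],b[2]-b[1]]
    print(np.round(r[0],1),np.round(r[1],1),a,ray(p,*r[0],.054),[round(float(np.degrees(np.arctan2(q[1],q[0]))),1) for q in e])
E
```

```text
clock: 18.2
tool_pos: [0.4651, 0.2706, 0.0993]
orientation: [180.0, -0.1, -109.6]
force: [0.5, 0.3, -0.3]
opening: 0.0874
gripper_force: 0.0
clock: 18.53
tool_pos: [0.4656, 0.2706, 0.0994]
orientation: [179.9, -0.1, -99.1]
force: [0.4, -0.5, 0.1]
opening: 0.0685
gripper_force: 0.0
[0.46556772 0.27062054 0.09935737] [ 1.79941162e+02 -8.12588817e-02 -9.91278051e+01] 0.0685023416315521
278 222
[279.5 221. ] [12. 37.] 410.5 [0.46546892 0.27062912 0.054     ] [170.9, 81.7]
```

View pics/w10.png

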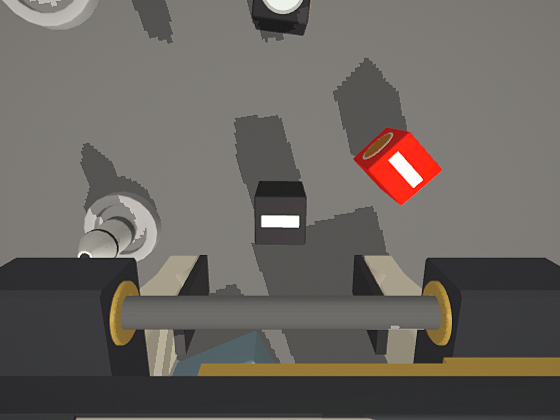

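The bar is at (279.5,221), giving (0.4655,0.2706) at -9 degrees, right under the tool. The red cube, at (398,165), is clear. Descend and grip.

```bash
python3 -m pendant '[[0.5,[0,0,0.03],[0,0,0]],[0.5,[0,0,0.06],[0,0,0]],[0.5,[0,0,0.085],[0,0,0]],[0.5,[0,0,0.105],[0,0,0]],[0.5,[0,0,0.115],[0,0,0]],[0.5,[0,0,0.12],[0,0,0]],[0.5,[0,0,0.12],[0,0,0]],[0,[0,0,0.12],[0,0,0]],[-0.3,[0,0,0.12],[0,0,0]],[-0.5,[0,0,0.12],[0,0,0]]]'
python3 -m pendant '[[-1,[0,0,0],[0,0,0]],[-1,[0,0,0],[0,0,0]],[-1,[0,0,0],[0,0,0]],[-1,[0,0,0],[0,0,0]],[-1,[0,0,0],[0,0,0]]]'
```

```text
clock: 19.42
tool_pos: [0.4667, 0.2719, -0.0187]
orientation: [-179.9, 0.1, -99.0]
force: [-0.3, 0.0, 0.1]
opening: 0.051
gripper_force: 0.0
clock: 19.83
tool_pos: [0.4663, 0.2714, -0.0192]
orientation: [-180.0, 0.0, -99.0]
force: [-0.9, 0.0, 6.2]
opening: 0.036
gripper_force: 29.9
```

Gripped at 36 mm. Lift it and carry it to the tray's -y bay.

```bash
python3 -m pendant '[[-1,[0,0,-0.006],[0,0,0]],[-1,[0,0,-0.02],[0,0,0]],[-1,[0,0,-0.04],[0,0,0]],[-1,[0,0,-0.06],[0,0,-1]],[-1,[0,0,-0.075],[0,0,-3]],[-1,[0,0,-0.08],[0,0,-3]],[-1,[0,0,-0.08],[0,0,-3]]]'
python3 -m pendant '[[-1,[0.007,-0.002,0],[0,0,0]],[-1,[0.02,-0.007,0],[0,0,0]],[-1,[0.039,-0.014,0],[0,0,0]],[-1,[0.062,-0.022,0],[0,0,0]],[-1,[0.084,-0.029,0],[0,0,0]],[-1,[0.108,-0.038,0],[0,0,0]],[-1,[0.131,-0.046,0],[0,0,0]],[-1,[0.155,-0.054,0],[0,0,0]],[-1,[0.178,-0.062,0],[0,0,0]],[-1,[0.202,-0.07,0],[0,0,0]]]'
python3 -m pendant '[[-1,[0.024,-0.008,0],[0,0,0]],[-1,[0.047,-0.016,0],[0,0,0]],[-1,[0.07,-0.025,0],[0,0,0]],[-1,[0.094,-0.033,0],[0,0,0]],[-1,[0.118,-0.041,0],[0,0,0]],[-1,[0.141,-0.049,0],[0,0,0]],[-1,[0.165,-0.058,0],[0,0,0]],[-1,[0.188,-0.066,0],[0,0,0]],[-1,[0.212,-0.074,0],[0,0,0]],[-1,[0.235,-0.082,0],[0,0,0]]]'
python3 -m pendant '[[-1,[0.023,-0.008,0],[0,0,0]],[-1,[0.046,-0.016,0],[0,0,0]],[-1,[0.069,-0.024,0],[0,0,0]],[-1,[0.09,-0.032,0],[0,0,0]],[-1,[0.106,-0.037,0],[0,0,0]],[-1,[0.117,-0.041,0],[0,0,0]],[-1,[0.122,-0.043,0],[0,0,0]],[-1,[0.124,-0.044,0],[0,0,0]],[-1,[0.124,-0.044,0],[0,0,0]],[-1,[0.124,-0.044,0],[0,0,0]]]'
python3 - <<'E'
from h import *
p=viewer.camera_params("wrist");o=sensors.get_obs();im=viewer.snapshot("wrist");print(o["tool_pos"],o["orientation"],o["opening"])
cv2.imwrite("pics/w11.png",im[...,::-1])
for X in [(.6055,-.277),(.6086,-.247),(.6024,-.307)]: print(X,np.round(proj(p,[*X,.014]),1))
E
```

```text
clock: 20.42
tool_pos: [0.4666, 0.2718, 0.0615]
orientation: [-179.9, 0.1, -96.0]
force: [0.5, -0.0, -1.0]
opening: 0.0357
gripper_force: 29.9
clock: 21.25
tool_pos: [0.5137, 0.0603, 0.0589]
orientation: [179.9, -0.1, -96.0]
force: [-0.2, 0.5, -0.8]
opening: 0.0361
gripper_force: 29.9
clock: 22.08
tool_pos: [0.5702, -0.1816, 0.0586]
orientation: [179.8, -0.0, -96.0]
force: [0.6, 0.6, -0.4]
opening: 0.0358
gripper_force: 29.9
clock: 22.92
tool_pos: [0.6023, -0.3066, 0.0599]
orientation: [180.0, 0.0, -96.0]
force: [-0.4, -0.1, -1.3]
opening: 0.0358
gripper_force: 29.9
[ 0.60228904 -0.3065751   0.05993069] [ 1.79970113e+02  1.42630025e-02 -9.59584171e+01] 0.03580353063290184
(0.6055, -0.277) [279.2 260.    0.3]
(0.6086, -0.247) [279.2 297.4   0.3]
(0.6024, -0.307) [279.1 220.    0.3]
```

View pics/w11.png

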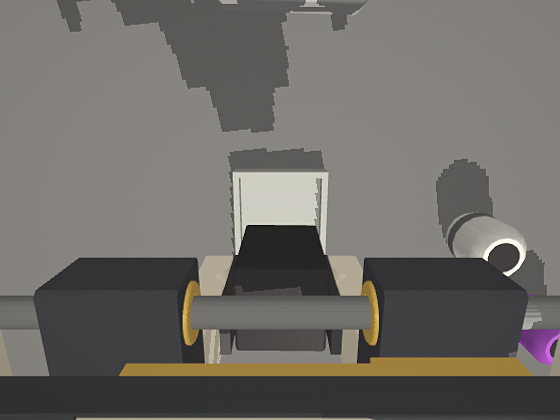

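The tray's outer end is at row 171 (columns 232–328), centred on the tool and parallel to it, within 3 mm of the estimate. Lower 74 mm, release, and go up.

```bash
python3 -m pendant '[[-1,[0,0,0.01],[0,0,0]],[-1,[0,0,0.025],[0,0,0]],[-1,[0,0,0.042],[0,0,0]],[-1,[0,0,0.057],[0,0,0]],[-1,[0,0,0.066],[0,0,0]],[-1,[0,0,0.071],[0,0,0]],[-1,[0,0,0.074],[0,0,0]],[-1,[0,0,0.074],[0,0,0]]]'
python3 -m pendant '[[-1,[0,0,0.001],[0,0,0]],[-1,[0,0,0.001],[0,0,0]],[-0.3,[0,0,0.001],[0,0,0]],[0,[0,0,0.001],[0,0,0]],[0.2,[0,0,0.001],[0,0,0]],[0.5,[0,0,0.001],[0,0,0]],[0.5,[0,0,0.001],[0,0,0]],[0.5,[0,0,0.001],[0,0,0]]]'
python3 -m pendant '[[0.5,[0,0,-0.01],[0,0,0]],[0.5,[0,0,-0.03],[0,0,0]],[0.5,[0,0,-0.06],[0,0,0]],[0.5,[0,0,-0.09],[0,0,0]],[0.5,[0,0,-0.12],[0,0,0]],[0.5,[0,0,-0.12],[0,0,0]],[0.5,[0,0,-0.12],[0,0,0]]]'
python3 - <<'E'
from h import *
p=viewer.camera_params("wrist");o=sensors.get_obs();im=viewer.snapshot("wrist");print(o["tool_pos"],o["orientation"],o["opening"])
cv2.imwrite("pics/w12.png",im[...,::-1])
for r,a,c in blobs(im,(220,170,340,255),200,255,100)[:5]:
    print(np.round(r[0],1),np.round(r[1],1),a,ray(p,*r[0],.058))
E
```

```text
clock: 23.63
tool_pos: [0.6026, -0.307, -0.0142]
orientation: [180.0, -0.0, -95.9]
force: [-0.9, 0.0, -1.7]
opening: 0.0359
gripper_force: 29.9
clock: 24.3
tool_pos: [0.6027, -0.3072, -0.0147]
orientation: [-180.0, -0.0, -96.0]
force: [0.3, -0.5, 0.0]
opening: 0.0629
gripper_force: 0.0
clock: 24.88
tool_pos: [0.6042, -0.3077, 0.1087]
orientation: [-179.7, -0.0, -96.0]
force: [-0.3, -0.2, -1.6]
opening: 0.0658
gripper_force: 0.0
[ 0.60422016 -0.30766067  0.10867177] [-1.79694154e+02 -4.52966691e-02 -9.59620427e+01] 0.06582190669969565
[283. 218.] [10. 36.] 357.0 [ 0.60190592 -0.30792738  0.058     ]
```

View pics/w12.png

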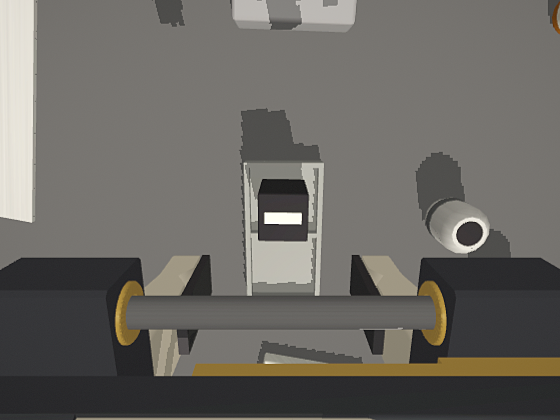

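The tall cube stands in its bay, with the bar at (283,218) and the tray end at row 161. That was one picture view more than the 14 allowed, so from here I'll check by numbers only.

```bash
python3 - <<'E'
from h import *
p=viewer.camera_params("wrist");im=cv2.imread("pics/w12.png")[...,::-1].copy()
print("tray end",ray(p,283,161,.014)[:2],"divider",ray(p,283,232,.014)[:2])
for r,a,c in blobs(im,(445,210,495,255),0,60,50)[:3]: print("stout lens",np.round(r[0],1),np.round(r[1],1),ray(p,*r[0],.044))
t=viewer.snapshot("top");pt=viewer.camera_params("top")
m=np.repeat(cv2.inRange(t,(60,0,90),(200,60,255))[...,None],3,2)
for r,a,c in blobs(m,(380,220,440,280),200,255,50)[:2]: print("purple",np.round(r[0],1),np.round(r[1],1),a,ray(pt,*r[0],.025))
E
```

```text
tray end [ 0.59687809 -0.34158938] divider [ 0.60292378 -0.28228482]
stout lens [469.  233.5] [23. 24.] [ 0.46287292 -0.27719547  0.044     ]
```

```bash
python3 -m pendant '[[0.6,[-0.002,0.02,0],[0,0,0]],[0.6,[-0.004,0.05,0.005],[0,0,0]],[0.6,[-0.007,0.08,0.005],[0,0,0]],[0.6,[-0.009,0.11,0.005],[0,0,0]],[0.6,[-0.011,0.132,0.005],[0,0,0]],[0.6,[-0.011,0.14,0.005],[0,0,0]],[0.6,[-0.011,0.14,0.005],[0,0,0]],[0.6,[-0.011,0.14,0.005],[0,0,0]]]'
python3 - <<'E'
from h import *
p=viewer.camera_params("wrist");im=viewer.snapshot("wrist");o=sensors.get_obs();print(o["tool_pos"],o["orientation"])
u,v,_=map(int,proj(p,[.4645,-.281,.044]));print(u,v)
for r,a,c in blobs(im,(u-35,v-30,u+35,v+30),0,60,50)[:3]: print("stout lens",np.round(r[0],1),np.round(r[1],1),ray(p,*r[0],.044))
cv2.imwrite("pics/w13.png",im[...,::-1])
for n,q,f in [("top",viewer.camera_params("top"),cv2.imread("pics/top0.png")[...,::-1]),("wrist",p,im)]:
    h=cv2.cvtColor(np.ascontiguousarray(f),cv2.COLOR_RGB2HSV);m=np.repeat(cv2.inRange(h,(125,120,40),(160,255,255))[...,None],3,2)
    for r,a,c in blobs(m,(0,0,560,420),200,255,50)[:1]: print(n,"purple",np.round(r[0],1),np.round(r[1],1),a,ray(q,*r[0],.025))
E
```

```text
clock: 25.65
tool_pos: [0.4645, -0.2818, 0.1]
orientation: [180.0, -0.0, -96.0]
force: [-0.6, -0.1, -0.5]
opening: 0.0702
gripper_force: 0.0
[ 0.46516052 -0.28190026  0.10000363] [ 1.79998521e+02 -1.05614111e-02 -9.59647968e+01]
279 217
stout lens [280.5 222. ] [24. 25.] [ 0.46418578 -0.27751883  0.044     ]
top purple [414.5 247.5] [21. 25.] 407.0 [ 0.41858843 -0.2051621   0.025     ]
wrist purple [337.5 278.5] [33. 35.] 944.0 [ 0.42335755 -0.2182922   0.025     ]
```

```bash
python3 -m pendant '[[0.6,[-0.003,0,0.03],[0,0,0]],[0.6,[-0.003,0,0.06],[0,0,0]],[0.6,[-0.003,0,0.087],[0,0,0]],[0.6,[-0.003,0,0.107],[0,0,0]],[0.6,[-0.003,0,0.117],[0,0,0]],[0.6,[-0.003,0,0.122],[0,0,0]],[0.6,[-0.003,0,0.122],[0,0,0]],[0.2,[-0.003,0,0.122],[0,0,0]],[-0.1,[-0.003,0,0.122],[0,0,0]],[-0.3,[-0.003,0,0.122],[0,0,0]]]'
python3 -m pendant '[[-0.5,[0,0,0],[0,0,0]],[-1,[0,0,0],[0,0,0]],[-1,[0,0,0],[0,0,0]],[-1,[0,0,0],[0,0,0]],[-1,[0,0,0],[0,0,0]],[-1,[0,0,0],[0,0,0]]]'
```

```text
clock: 26.53
tool_pos: [0.4659, -0.2789, -0.0206]
orientation: [-179.9, -0.0, -96.0]
force: [0.0, 1.0, 0.2]
opening: 0.0553
gripper_force: 0.0
clock: 27.03
tool_pos: [0.4651, -0.2788, -0.0213]
orientation: [-180.0, -0.0, -96.0]
force: [-1.7, 1.5, 6.1]
opening: 0.0369
gripper_force: 30.0
```

```bash
python3 -m pendant '[[-1,[0,0,-0.006],[0,0,0]],[-1,[0,0,-0.02],[0,0,0]],[-1,[0,0,-0.04],[0,0,0]],[-1,[0,0,-0.06],[0,0,0]],[-1,[0,0,-0.07],[0,0,0]],[-1,[0,0,-0.075],[0,0,0]],[-1,[0,0,-0.075],[0,0,0]]]'
python3 -m pendant '[[-1,[-0.006,-0.002,0],[0,0,0]],[-1,[-0.018,-0.005,0],[0,0,0]],[-1,[-0.036,-0.009,0],[0,0,0]],[-1,[-0.058,-0.015,0],[0,0,0]],[-1,[-0.08,-0.02,0],[0,0,0]],[-1,[-0.102,-0.026,0],[0,0,0]],[-1,[-0.124,-0.032,0],[0,0,0]],[-1,[-0.146,-0.037,0],[0,0,0]],[-1,[-0.168,-0.043,0],[0,0,0]],[-1,[-0.19,-0.049,0],[0,0,0]]]'
python3 -m pendant '[[-1,[-0.022,-0.005,0],[0,0,0]],[-1,[-0.044,-0.011,0],[0,0,0]],[-1,[-0.066,-0.017,0],[0,0,0]],[-1,[-0.088,-0.022,0],[0,0,0]],[-1,[-0.11,-0.028,0],[0,0,0]],[-1,[-0.132,-0.033,0],[0,0,0]],[-1,[-0.153,-0.039,0],[0,0,0]],[-1,[-0.17,-0.043,0],[0,0,0]],[-1,[-0.179,-0.045,0],[0,0,0]],[-1,[-0.183,-0.046,0],[0,0,0]]]'
python3 -m pendant '[[-1,[0,0,0],[0,0,0]],[-1,[0,0,0],[0,0,0]],[-1,[0,0,0],[0,0,0]]]'
python3 - <<'E'
from h import *
p=viewer.camera_params("wrist");im=viewer.snapshot("wrist");o=sensors.get_obs();print(o["tool_pos"],o["orientation"])
cv2.imwrite("pics/w14.png",im[...,::-1])
a=[proj(p,[.5985+.036*np.cos(t),.082+.036*np.sin(t),.014])[:2] for t in np.linspace(0,6.28,25)]
a=np.array(a);print("expected rim box",a.min(0),a.max(0))
g=cv2.cvtColor(im,cv2.COLOR_RGB2GRAY)
for r in (195,205,215,225): print(r,g[r,180:380:4].tolist())
print("col",g[130:256:3,int(a[:,0].mean())].tolist())
E
```

```text
clock: 27.62
tool_pos: [0.4654, -0.2788, 0.0541]
orientation: [-179.9, -0.0, -96.0]
force: [-0.4, -0.0, -2.3]
opening: 0.0371
gripper_force: 30.0
clock: 28.45
tool_pos: [0.5329, -0.0928, 0.052]
orientation: [179.9, -0.0, -95.9]
force: [0.7, -0.0, -2.3]
opening: 0.0372
gripper_force: 30.0
clock: 29.28
tool_pos: [0.5979, 0.084, 0.0522]
orientation: [179.9, -0.0, -95.9]
force: [0.8, -0.7, -1.6]
opening: 0.0374
gripper_force: 30.0
clock: 29.53
tool_pos: [0.5976, 0.0815, 0.053]
orientation: [180.0, -0.0, -96.0]
force: [-0.0, 0.4, -0.9]
opening: 0.0369
gripper_force: 30.0
[0.59776558 0.08149023 0.05317494] [ 1.79984896e+02 -5.21152539e-03 -9.60283986e+01]
expected rim box [225.46805181 172.31624796] [330.960773   272.61024181]
195 [125, 124, 124, 124, 124, 124, 124, 124, 124, 125, 125, 78, 84, 78, 188, 190, 191, 200, 196, 192, 191, 190, 190, 191, 190, 190, 190, 190, 190, 190, 191, 191, 188, 191, 190, 189, 84, 124, 125, 125, 124, 124, 125, 124, 124, 124, 124, 124, 123, 124]
205 [124, 124, 124, 124, 125, 124, 125, 125, 125, 124, 124, 123, 98, 188, 190, 194, 197, 190, 190, 190, 190, 190, 190,
[... 152 characters left out ...]
24, 124, 124, 124, 125, 124, 125, 124, 124, 124, 187, 188, 192, 122, 190, 190, 190, 190, 190, 190, 190, 190, 190, 190, 190, 190, 190, 190, 190, 190, 190, 190, 101, 190, 190, 192, 123, 125, 124, 124, 124, 125, 124, 124, 124, 124, 124, 124]
225 [124, 124, 125, 124, 124, 124, 125, 124, 124, 124, 124, 124, 189, 188, 191, 109, 191, 190, 190, 190, 190, 190, 190, 190, 191, 190, 190, 190, 190, 190, 190, 191, 192, 124, 100, 189, 190, 192, 123, 125, 124, 124, 125, 124, 124, 125, 124, 124, 124, 124]
col [124, 125, 125, 123, 123, 124, 121, 83, 84, 83, 83, 84, 83, 100, 188, 190, 192, 194, 185, 191, 191, 190, 190, 190, 190, 190, 190, 190, 190, 190, 190, 190, 190, 190, 140, 68, 85, 142, 141, 143, 144, 144]
```

The rim spans columns 228–331 with its near edge at row ~170, against an expected 225–331 and 172. It is centred within 2 mm, so lower and release.

```bash
python3 -m pendant '[[-1,[0,0,0.01],[0,0,0]],[-1,[0,0,0.025],[0,0,0]],[-1,[0,0,0.04],[0,0,0]],[-1,[0,0,0.053],[0,0,0]],[-1,[0,0,0.061],[0,0,0]],[-1,[0,0,0.065],[0,0,0]],[-1,[0,0,0.067],[0,0,0]],[-1,[0,0,0.068],[0,0,0]],[-1,[0,0,0.068],[0,0,0]]]'
python3 -m pendant '[[-1,[0,0,0.001],[0,0,0]],[-1,[0,0,0.001],[0,0,0]],[-0.3,[0,0,0.001],[0,0,0]],[0,[0,0,0.001],[0,0,0]],[0.2,[0,0,0.001],[0,0,0]],[0.5,[0,0,0.001],[0,0,0]],[0.5,[0,0,0.001],[0,0,0]],[0.5,[0,0,0.001],[0,0,0]]]'
python3 -m pendant '[[0.5,[0,0,-0.01],[0,0,0]],[0.5,[0,0,-0.03],[0,0,0]],[0.5,[0,0,-0.06],[0,0,0]],[0.5,[0,0,-0.09],[0,0,0]],[0.5,[0,0,-0.12],[0,0,0]],[0.5,[0,0,-0.12],[0,0,0]],[0.5,[0,0,-0.12],[0,0,0]]]'
python3 - <<'E'
from h import *
p=viewer.camera_params("wrist");im=viewer.snapshot("wrist");o=sensors.get_obs();print(o["tool_pos"],o["orientation"])
u,v,_=map(int,proj(p,[.5985,.082,.05]));print(u,v)
for r,a,c in blobs(im,(u-35,v-30,u+35,v+30),0,60,50)[:3]: print("stout lens",np.round(r[0],1),np.round(r[1],1),ray(p,*r[0],.05))
E
```

```text
clock: 30.33
tool_pos: [0.5985, 0.0824, -0.0145]
orientation: [-180.0, 0.0, -96.0]
force: [0.4, 1.1, -0.9]
opening: 0.0372
gripper_force: 30.0
clock: 31.0
tool_pos: [0.5982, 0.0824, -0.0158]
orientation: [-180.0, 0.0, -96.0]
force: [-0.5, 0.2, -1.4]
opening: 0.0631
gripper_force: 0.0
clock: 31.58
tool_pos: [0.5996, 0.083, 0.1072]
orientation: [-179.7, 0.1, -96.0]
force: [0.3, -0.2, -0.6]
opening: 0.0658
gripper_force: 0.0
[0.59836843 0.08259147 0.10540976] [-1.79906158e+02  7.42380005e-02 -9.59822450e+01]
281 214
stout lens [281.5 216.5] [23. 25.] [0.59836278 0.08364854 0.05      ]
stout lens [282.5 211.5] [21. 11.] [0.59725432 0.07995303 0.05      ]
```

```bash
python3 -m pendant '[[0.6,[-0.005,0.03,0],[0,0,2]],[0.6,[-0.01,0.06,0.005],[0,0,4]],[0.6,[-0.016,0.09,0.005],[0,0,6]],[0.6,[-0.021,0.12,0.005],[0,0,8.6]],[0.6,[-0.026,0.15,0.005],[0,0,8.6]],[0.6,[-0.028,0.161,0.005],[0,0,8.6]],[0.6,[-0.028,0.161,0.005],[0,0,8.6]],[0.6,[-0.028,0.161,0.005],[0,0,8.6]]]'
python3 - <<'E'
from h import *
p=viewer.camera_params("wrist");im=viewer.snapshot("wrist");o=sensors.get_obs();print(o["tool_pos"],o["orientation"])
cv2.imwrite("pics/w15.png",im[...,::-1]);u,v,_=map(int,proj(p,[.4412,.127,.04]));print(u,v)
for r,a,c in blobs(im,(u-45,v-40,u+45,v+40),170,255,100)[:2]: print("disc",np.round(r[0],1),np.round(r[1],1),a,ray(p,*r[0],.04))
for r,a,c in blobs(im,(u-50,v-50,u+50,min(v+45,255)),0,75,100)[:3]: 
    b=[ray(p,*q,.04)[:2] for q in cv2.boxPoints(r)];e=[b[1]-b[0],b[2]-b[1]]
    print("black",np.round(r[0],1),np.round(r[1],1),a,ray(p,*r[0],.04),[round(float(np.degrees(np.arctan2(q[1],q[0]))),1) for q in e])
g=cv2.cvtColor(im,cv2.COLOR_RGB2GRAY)
for r in (v-12,v,v+12): print(r,g[r,u-40:u+41:2].tolist())
E
```

```text
clock: 32.3
tool_pos: [0.4408, 0.1271, 0.0991]
orientation: [-180.0, -0.0, -104.5]
force: [0.4, 0.4, -0.1]
opening: 0.0703
gripper_force: 0.0
[0.44142479 0.12714797 0.09907745] [-1.79991514e+02 -1.17577919e-02 -1.04514992e+02]
278 215
disc [280. 214.] [36. 38.] 1065.5 [0.44023185 0.12624879 0.04      ]
black [280. 208.] [49.6 57. ] 2648.0 [0.43911787 0.12184232 0.04      ] [-107.1, 163.9]
black [280. 214.] [39.6 39.6] 1252.0 [0.44023185 0.12624879 0.04      ] [-148.9, 120.0]
203 [118, 118, 119, 119, 119, 120, 121, 78, 80, 36, 60, 59, 53, 125, 241, 233, 248, 246, 246, 246, 246, 246, 246, 246, 246, 247, 248, 233, 241, 86, 59, 60, 61, 57, 125, 118, 119, 118, 118, 118, 119]
215 [118, 119, 119, 119, 119, 119, 119, 119, 120, 32, 58, 77, 236, 246, 244, 245, 244, 244, 244, 244, 244, 244, 244, 244, 244, 244, 244, 244, 244, 243, 236, 39, 60, 63, 121, 118, 118, 118, 118, 119, 118]
227 [119, 119, 119, 119, 119, 118, 119, 118, 120, 34, 58, 59, 58, 48, 174, 237, 237, 245, 245, 245, 245, 245, 245, 245, 246, 245, 236, 240, 83, 56, 60, 62, 59, 89, 119, 118, 119, 119, 118, 118, 118]
```

The cube's disc is at (0.4402,0.1262), under the tool, with its edges aligned within ~2 degrees. Descend and grip.

```bash
python3 -m pendant '[[0.6,[0.001,0.001,0.03],[0,0,1]],[0.6,[0.001,0.001,0.06],[0,0,1]],[0.6,[0.001,0.001,0.085],[0,0,1]],[0.6,[0.001,0.001,0.105],[0,0,1]],[0.6,[0.001,0.001,0.115],[0,0,1]],[0.6,[0.001,0.001,0.119],[0,0,1]],[0.6,[0.001,0.001,0.119],[0,0,1]],[0.2,[0.001,0.001,0.119],[0,0,1]],[-0.1,[0.001,0.001,0.119],[0,0,1]],[-0.4,[0.001,0.001,0.119],[0,0,1]]]'
python3 -m pendant '[[-0.6,[0,0,0],[0,0,0]],[-1,[0,0,0],[0,0,0]],[-1,[0,0,0],[0,0,0]],[-1,[0,0,0],[0,0,0]],[-1,[0,0,0],[0,0,0]],[-1,[0,0,0],[0,0,0]]]'
python3 -m pendant '[[-1,[0,0,-0.006],[0,0,0]],[-1,[0,0,-0.02],[0,0,0]],[-1,[0,0,-0.04],[0,0,-2]],[-1,[0,0,-0.06],[0,0,-5]],[-1,[0,0,-0.075],[0,0,-9.5]],[-1,[0,0,-0.08],[0,0,-9.5]],[-1,[0,0,-0.08],[0,0,-9.5]],[-1,[0,0,-0.08],[0,0,-9.5]]]'
```

```text
clock: 33.18
tool_pos: [0.4405, 0.1267, -0.019]
orientation: [-179.9, 0.1, -105.6]
force: [-0.1, -0.0, 0.2]
opening: 0.0554
gripper_force: 0.0
clock: 33.68
tool_pos: [0.44, 0.1265, -0.0194]
orientation: [-180.0, 0.0, -105.6]
force: [-0.9, 1.2, 6.3]
opening: 0.0359
gripper_force: 30.0
clock: 34.35
tool_pos: [0.4393, 0.1261, 0.0597]
orientation: [180.0, 0.0, -96.2]
force: [1.0, -0.4, -1.2]
opening: 0.0358
gripper_force: 30.0
```

```bash
python3 -m pendant '[[-1,[0.005,-0.003,0],[0,0,0]],[-1,[0.016,-0.009,0],[0,0,0]],[-1,[0.034,-0.02,0],[0,0,0]],[-1,[0.054,-0.031,0],[0,0,0]],[-1,[0.075,-0.043,0],[0,0,0]],[-1,[0.096,-0.055,0],[0,0,0]],[-1,[0.117,-0.068,0],[0,0,0]],[-1,[0.138,-0.08,0],[0,0,0]],[-1,[0.159,-0.092,0],[0,0,0]],[-1,[0.18,-0.104,0],[0,0,0]]]'
python3 -m pendant '[[-1,[0.021,-0.012,0],[0,0,0]],[-1,[0.042,-0.024,0],[0,0,0]],[-1,[0.063,-0.036,0],[0,0,0]],[-1,[0.084,-0.048,0],[0,0,0]],[-1,[0.105,-0.06,0],[0,0,0]],[-1,[0.126,-0.072,0],[0,0,0]],[-1,[0.146,-0.084,0],[0,0,0]],[-1,[0.163,-0.094,0],[0,0,0]],[-1,[0.172,-0.099,0],[0,0,0]],[-1,[0.176,-0.101,0],[0,0,0]]]'
python3 -m pendant '[[-1,[0,0,0],[0,0,0]],[-1,[0,0,0],[0,0,0]],[-1,[0,0,0],[0,0,0]]]'
python3 - <<'E'
from h import *
p=viewer.camera_params("wrist");im=viewer.snapshot("wrist");o=sensors.get_obs();print(o["tool_pos"],o["orientation"])
cv2.imwrite("pics/w16.png",im[...,::-1])
for n,X in dict(divider=(.604,-.279),wallL=(.636,-.282),wallR=(.574,-.278)).items(): print(n,np.round(proj(p,[*X,.014]),1))
g=cv2.cvtColor(im,cv2.COLOR_RGB2GRAY)
for r in (195,215,235): print(r,g[r,210:350:3].tolist())
print("bar",[(np.round(r[0],1),ray(p,*r[0],.058)) for r,a,c in blobs(im,(250,100,310,200),235,255,100)[:3]])
print("col",g[130:256:3,246].tolist())
E
```

```text
clock: 35.18
tool_pos: [0.5235, -0.0655, 0.0587]
orientation: [179.9, -0.0, -96.2]
force: [-0.0, -0.0, -1.7]
opening: 0.036
gripper_force: 30.0
clock: 36.02
tool_pos: [0.6052, -0.251, 0.0581]
orientation: [179.8, 0.0, -96.2]
force: [0.2, 1.0, -1.3]
opening: 0.0358
gripper_force: 30.0
clock: 36.27
tool_pos: [0.6054, -0.2486, 0.0599]
orientation: [180.0, 0.0, -96.1]
force: [0.6, 0.1, -1.9]
opening: 0.0358
gripper_force: 30.0
[ 0.60561038 -0.24852569  0.06021363] [ 1.79991904e+02  9.47781484e-03 -9.60325083e+01]
divider [2.766e+02 1.776e+02 2.000e-01]
wallL [2.290e+02 1.782e+02 2.000e-01]
wallR [3.211e+02 1.745e+02 2.000e-01]
195 [127, 127, 127, 127, 127, 130, 101, 197, 198, 206, 196, 197, 196, 196, 196, 196, 196, 196, 196, 196, 196, 196, 196, 197, 197, 196, 196, 197, 196, 196, 197, 197, 197, 197, 200, 118, 202, 200, 125, 128, 127, 127, 127, 127, 126, 126, 127]
215 [127, 127, 127, 128, 127, 128, 121, 199, 199, 167, 196, 196, 196, 196, 196, 196, 196, 196, 196, 196, 196, 196, 196, 197, 197, 197, 197, 197, 197, 197, 197, 197, 197, 199, 132, 94, 199, 199, 125, 127, 127, 126, 127, 127, 126, 127, 127]
235 [127, 126, 126, 127, 127, 127, 89, 208, 198, 115, 196, 204, 33, 34, 35, 34, 34, 34, 35, 35, 35, 35, 34, 31, 36, 36, 35, 34, 35, 35, 33, 34, 34, 34, 35, 33, 180, 183, 127, 127, 127, 127, 127, 126, 128, 127, 126]
bar []
col [48, 48, 46, 46, 44, 46, 46, 45, 47, 46, 45, 45, 46, 44, 121, 208, 197, 196, 197, 197, 196, 197, 196, 196, 196, 196, 196, 196, 196, 196, 196, 197, 195, 9, 27, 33, 34, 34, 33, 35, 33, 33]
```

The tray walls are at columns 230–323, centre 276.7, within 2 mm of the tool. The gap to the tall cube and divider is fine, so lower and release.

```bash
python3 -m pendant '[[-1,[0,-0.001,0.01],[0,0,0]],[-1,[0,-0.001,0.025],[0,0,0]],[-1,[0,-0.001,0.042],[0,0,0]],[-1,[0,-0.001,0.057],[0,0,0]],[-1,[0,-0.001,0.067],[0,0,0]],[-1,[0,-0.001,0.072],[0,0,0]],[-1,[0,-0.001,0.074],[0,0,0]],[-1,[0,-0.001,0.075],[0,0,0]],[-1,[0,-0.001,0.075],[0,0,0]]]'
python3 -m pendant '[[-1,[0,0,0.001],[0,0,0]],[-1,[0,0,0.001],[0,0,0]],[-0.3,[0,0,0.001],[0,0,0]],[0,[0,0,0.001],[0,0,0]],[0.2,[0,0,0.001],[0,0,0]],[0.5,[0,0,0.001],[0,0,0]],[0.5,[0,0,0.001],[0,0,0]],[0.5,[0,0,0.001],[0,0,0]]]'
python3 -m pendant '[[0.5,[0,0,-0.01],[0,0,0]],[0.5,[0,0,-0.03],[0,0,0]],[0.5,[0,0,-0.06],[0,0,0]],[0.5,[0,0,-0.1],[0,0,0]],[0.5,[0,0,-0.14],[0,0,0]],[0.5,[0,0,-0.16],[0,0,0]],[0.5,[0,0,-0.16],[0,0,0]],[0.5,[0,0,-0.16],[0,0,0]]]'
python3 - <<'E'
from h import *
p=viewer.camera_params("wrist");im=viewer.snapshot("wrist");o=sensors.get_obs();print(o["tool_pos"],o["orientation"])
cv2.imwrite("pics/w17.png",im[...,::-1])
for r,a,c in blobs(im,(230,130,330,255),225,255,100)[:4]: print(np.round(r[0],1),np.round(r[1],1),a,"z.044",ray(p,*r[0],.044)[:2],"z.058",ray(p,*r[0],.058)[:2])
E
```

```text
clock: 37.07
tool_pos: [0.6074, -0.2495, -0.0144]
orientation: [-180.0, -0.0, -96.1]
force: [0.1, 0.1, -1.2]
opening: 0.036
gripper_force: 30.0
clock: 37.73
tool_pos: [0.6069, -0.2496, -0.0158]
orientation: [-180.0, -0.0, -96.1]
force: [-0.7, 0.4, -0.4]
opening: 0.0625
gripper_force: 0.0
clock: 38.4
tool_pos: [0.6079, -0.2497, 0.1471]
orientation: [-179.7, -0.0, -96.1]
force: [0.2, -0.9, -0.2]
opening: 0.0654
gripper_force: 0.0
[ 0.60688291 -0.24942302  0.14521716] [-1.79919854e+02  1.75715646e-02 -9.60820976e+01]
[281.8 200.2] [30.5 31.6] 706.0 z.044 [ 0.60644222 -0.24964525] z.058 [ 0.60606546 -0.25320731]
[279.5 132.5] [ 5. 33.] 165.0 z.044 [ 0.60242327 -0.30563979] z.058 [ 0.60223361 -0.30659501]
```

Low cube at (0.606,-0.250), tall cube at (0.602,-0.307). Move the arm aside and check everything from the top camera.

```bash
python3 -m pendant '[[0.5,[0.04,0.025,-0.02],[0,0,0]],[0.5,[0.07,0.044,-0.02],[0,0,0]],[0.5,[0.1,0.063,-0.02],[0,0,0]],[0.5,[0.13,0.082,-0.02],[0,0,0]],[0.5,[0.16,0.1,-0.02],[0,0,0]],[0.5,[0.19,0.12,-0.02],[0,0,0]],[0.5,[0.215,0.135,-0.02],[0,0,0]],[0.5,[0.215,0.135,-0.02],[0,0,0]],[0.5,[0.215,0.135,-0.02],[0,0,0]]]'
python3 - <<'E'
from h import *
p=viewer.camera_params("top");im=viewer.snapshot("top");cv2.imwrite("pics/top18.png",im[...,::-1])
for n,X,z,h,lo,hi in [("dish",(.602,-.093),.03,16,215,255),("low",(.606,-.25),.044,14,225,255),("tall",(.602,-.308),.058,14,225,255),("slim",(.598,.271),.068,6,0,90),("stout",(.598,.083),.05,14,0,60)]:
    u,v,_=map(int,proj(p,[*X,z]))
    for r,a,c in blobs(im,(u-h,v-h,u+h,v+h),lo,hi,8)[:2]: print(n,(u,v),np.round(r[0],1),np.round(r[1],1),a,ray(p,*r[0],z)[:2])
hs=cv2.cvtColor(im,cv2.COLOR_RGB2HSV);u,v,_=map(int,proj(p,[.602,-.093,.03]))
print(hs[v,u-24:u+25:2].tolist())
E
```

```text
clock: 39.2
tool_pos: [0.448, -0.4498, 0.1627]
orientation: [179.9, 0.1, -96.2]
force: [0.9, 0.4, -0.1]
opening: 0.0656
gripper_force: 0.0
dish (349, 145) [348.5 144.5] [31. 31.] 810.5 [ 0.60352011 -0.09188605]
dish (349, 145) [347.5 130.5] [11.  3.] 22.0 [ 0.62892629 -0.09063921]
low (439, 140) [439.3 139.3] [14.8 14.1] 165.5 [ 0.60749743 -0.24885849]
tall (476, 140) [476.8 139. ] [ 4.7 14.2] 51.5 [ 0.60380228 -0.30814146]
stout (249, 146) [249. 146.] [8. 8.] 58.0 [0.59913697 0.0841503 ]
[[30, 1, 254], [30, 1, 254], [30, 1, 254], [30, 9, 227], [71, 9, 237], [26, 7, 253], [30, 2, 255], [30, 2, 255], [30, 2, 255], [30, 2, 255], [30, 2, 255], [30, 2, 255], [30, 2, 255], [30, 1, 255], [30, 2, 255], [30, 2, 255], [30, 2, 255], [30, 2, 255], [30, 2, 255], [54, 16, 221], [70, 8, 90], [32, 17, 206], [32, 18, 208], [30, 1, 254], [30, 1, 254]]
```

```bash
python3 -c "
from plant import workorder
print(workorder.close_job())"
```

```text
the job is handed in; nothing more can be done
None
```

The job is handed in at about 39 s: by my own measurements the dish is level on the warming plate, both objectives are upright in their holders and each cube stands in its own tray bay, but I viewed 15 pictures instead of the allowed 14.

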